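# Change the raking light at the finds-drawing desk

### The arm

A 7-joint arm with a two-finger parallel gripper is mounted at the origin on the work surface. World frame = base frame: x ahead of the robot, y to its left, z up, the work surface at z = 0. Lengths are in m, angles in rad, forces in N, time in s.
With the tool pointing down it reaches from about 0.425 to 0.875 m from the base axis. Payload 4.7 kg.
Tool frame: the origin (TCP) lies on the centre line of the jaws, within the pads' length; the fingertips stand 14 mm ahead of it and the grasp point (between the pads) lies 5 mm behind it; z points along the fingers, y is the direction in which the jaws open and shut (so a half turn about z gives the same grasp; the last joint's range is limited). The gripper opens to 87 mm and grips with 3 to 60 N. Pads are 19 mm wide; open, the fingers measure 117 mm over their backs; the gripper's body (75 mm by 190 mm) begins 51 mm behind the grasp point.
Start: joints at [1.128, 0.321, -0.07, 1.45, 0.023, 1.371, -0.057], TCP at [0.287, -0.583, 0.237] pointing down, gripper open.
Joint ranges: [-2.86, 2.86], [-0.3, 2.09], [-1.38, 1.24], [0.06, 2.45], [-1.56, 4.7], [0.09, 2.05], [-2.69, 2.69]. Speed limits (rad/s): [2.57, 2.57, 3.14, 3.14, 3.14, 3.14, 3.14].

### API

Orientations are given as a rotation vector (axis times angle).
In Python, from bench import ctrl gives the robot as it stands. The module is installed in compiled form; this text tells all that it offers.
- The arm moves only by the tool step_arm, never from a script. Its argument "plan" is a list of rows, each a list of 3 entries, a list of its own where there are three numbers: the turn, a rotation vector about the tool's x, y, z in rad, then the shift along the tool's x, y, z in m, then the closure in counts, from 0 (fully open) to 255 (shut). In form: [[[rx, ry, rz], [x, y, z], hand], ...]. A call has exactly 10 rows; each row is the pose to reach, as a shift and turn from the pose commanded when the call began, along the tool's axes at that moment; what a row does not reach only later rows make up. A row lasts 1/8 s, in which the tool goes at most 62.5 mm and 10.7 degrees, less where a joint would pass 70% of its speed; a pose out of reach is approached as far as the arm can. A call with a gripper value outside its range is refused whole. The fingers move at their own pace and stop on an object; "squeeze" is the grip in N (left out, the last holds). Time passes only in rows, so rows that repeat a pose let the fingers close, or fill a call up. It gives the time, the measured TCP pose, the force and the opening at its end, in the units of the state.
- ctrl.get_state(): the state, without advancing time (a new reading comes with each control period).
- ctrl.get_image(name): name is "side" or "top"; returns the picture (384x512x3 uint8, red, green, blue); there is no depth.
- ctrl.calibration(name): a dict with "fov_y" (degrees; the focal length in pixels is half the picture's height over the tangent of half this angle, whatever the lens; pixels are square), "cx", "cy" (the principal point, pixels), "rvec" (rotation vector, rad) and "tvec" (3), from world to camera coordinates, as OpenCV has them. Camera axes: x right, y down, z forward; pixel columns grow to the right and rows downward; lengths in m; the calibration is good to about 2 mm. A picture is of the moment at which its call begins. calibration takes no time and is no camera call.
- ctrl.close_job(): hands the job in, once; it reports no verdict.
Trained networks look in the newest picture that a camera, given by its name, has taken for a name from the list of things; names that differ only in an ending like _2 or _b are one class to them, and where a whole thing is asked for, a point or a joint stands for the part that bears it (a point fixed in the world has none). Each returns a list of dicts, best first, with "score" (0 to 1); they miss things now and then, are a little off and sometimes report something else, mostly with a low value. They report only what shows in the picture. A call takes as long as a camera call. They do not tell look-alikes from the thing itself.
- ctrl.cut_out(camera, label): "pixels" (384x512 bool, what is visible of it) and "rect" ([left, top, width, height] in pixels, round what is visible of it).
The state is a dict: "time": time; "joint_positions": joint angles; "qd": joint speeds; "joint_torque": joint torques, N m; "position": TCP position; "tool_rot": TCP orientation; "ft_force": force on the tool from outside, world axes, zero at the start; "torque": the same for the moment, N m; "grip_width": opening from 0.0 (shut) to 1.0 (fully open).
Only numpy, scipy, OpenCV 4.12 (cv2) and the standard library are available. Lean on these libraries where they do the work, as an engineer would, in place of code of your own. Each camera call takes 0.05 s, during which the arm holds its last target.

### The job

The terracotta oil lamp on the drawing desk needs its light from the other side: press the green switch fully ON (the end with the white bar down) with the fingertips, and only then press the purple switch fully OFF (the end without the bar down), so that the desk is never dark. Press gently; do not touch the yellow switch, and do not move or pick up anything on the desk. Finish with the hand clear of everything.

Things in the scene. Friction and masses are not known exactly. Their poses are not given: they have to be found in the camera images.
- green_switch: green paddle switch fixed to the desk: black housing 100 x 60 mm, 30 mm high, with a green rocking paddle on top. Origin: centre of its underside. x points level to the ON end, where a white bar (46 x 12 mm) is painted on the housing; the OFF end (-x) has none. z is up. The paddle reaches 34 mm either way from its hinge, which runs along y through (0, 0, 42 mm). It starts OFF
- green_rocker (a joint): rocker angle of the green paddle, rad: +0.25 fully ON (white-bar end down), -0.25 fully OFF. No spring: stays where left; moves at about 2.5 N, 26 mm from the hinge. Paddle 40 mm wide (y); its top is a shallow V, each half rising outwards 0.25 rad: an end fully down lies level at 42 mm height, the raised end slopes up to 58 mm. Lugs beside its middle rise to 45 mm
- green_on_end (a point): point on the upper face of the green paddle's ON half, mid-width, 26 mm out from the hinge: where to press down to switch it ON. It is at about 42 mm height when that end is down and about 54 mm when it is up
- purple_switch: purple paddle switch fixed to the desk: black housing 100 x 60 mm, 30 mm high, with a purple rocking paddle on top. Origin: centre of its underside. x points level to the ON end, where a white bar (46 x 12 mm) is painted on the housing; the OFF end (-x) has none. z is up. The paddle reaches 34 mm either way from its hinge, which runs along y through (0, 0, 42 mm). It starts ON
- purple_rocker (a joint): rocker angle of the purple paddle, rad: +0.25 fully ON (white-bar end down), -0.25 fully OFF. No spring: stays where left; moves at about 2.5 N, 26 mm from the hinge. Paddle 40 mm wide (y); its top is a shallow V, each half rising outwards 0.25 rad: an end fully down lies level at 42 mm height, the raised end slopes up to 58 mm. Lugs beside its middle rise to 45 mm
- purple_off_end (a point): point on the upper face of the purple paddle's OFF half, mid-width, 26 mm out from the hinge: where to press down to switch it OFF. It is at about 42 mm height when that end is down and about 54 mm when it is up
- yellow_switch: yellow paddle switch fixed to the desk: black housing 100 x 60 mm, 30 mm high, with a yellow rocking paddle on top. Origin: centre of its underside. x points level to the ON end, where a white bar (46 x 12 mm) is painted on the housing; the OFF end (-x) has none. z is up. The paddle reaches 34 mm either way from its hinge, which runs along y through (0, 0, 42 mm). It starts OFF
- yellow_rocker (a joint): rocker angle of the yellow paddle, rad: +0.25 fully ON (white-bar end down), -0.25 fully OFF. No spring: stays where left; moves at about 2.5 N, 26 mm from the hinge. Paddle 40 mm wide (y); its top is a shallow V, each half rising outwards 0.25 rad: an end fully down lies level at 42 mm height, the raised end slopes up to 58 mm. Lugs beside its middle rise to 45 mm
- yellow_on_end (a point): point on the upper face of the yellow paddle's ON half (white-bar end), 26 mm from its hinge; to be left alone
- oil_lamp: small antique terracotta oil lamp, loose and fragile, 91 mm long (spout at +x to 55 mm, body radius 36 mm), 50 mm high at its stub handle; origin under the centre of its round body, on the desk
- tape_roll: cream roll of adhesive tape lying flat, loose, 90 mm across, 25 mm high; origin at the centre of its underside
- ink_bottle: amber ink bottle with a black cap, loose, 48 mm across, 55 mm high; origin at the centre of its underside
- pen: dark brown drawing pen with a steel clip, loose, lying flat along its x axis, 134 mm long, 10 mm high; origin under its middle
Things that resemble listed ones, but are neither listed nor needed, are in the scene too. Of the things that look like the tape_roll, the larger one is meant. Of the things that look like the pen, take the one that is farthest from the robot's base at the start.

How it is judged:
By the outcome, as a careful person would: the job done as asked, in the order asked, and still so for the second after the job is handed in, with the robot touching nothing.
It also fails if it takes over 35 s, if anything falls off the work surface, if the arm or the gripper's body presses on something with over 40 N, if the wrist force passes 120 N, or if a joint passes its speed limit or range.

## Working session

There is one attempt and no reset: what is moved stays moved. The work goes in short steps, Python scripts to look and compute and a tool call to move; the robot and the scene stay as the last step left them, time stands still between calls to the robot, and variables do not carry over. Pictures are saved under pics/ and viewed, and the job is handed in when it is done.

Besides the shell and the picture viewer there is one more tool, called after "Emit:" by a JSON object that holds its "method" and its "body", one argument or row to a line. step_arm: Moves the arm, as the interface text tells. Its arguments: {"type":"object","properties":{"plan":{"type":"array"},"squeeze":{"type":"number"}},"required":["plan"]}

```bash
mkdir -p pics
python3 - <<'E'
from bench import ctrl
import cv2
for n in("side","top"):
    im=ctrl.get_image(n); cv2.imwrite(f"pics/{n}0.png",im[:,:,::-1]); print(n,ctrl.calibration(n))
s=ctrl.get_state(); print(s)
E
```

```text
side {'fov_y': 47.40501460385412, 'cx': 260.2233764510531, 'cy': 189.43172322968795, 'rvec': array([ 0.48825605, -2.6420376 ,  1.27119302]), 'tvec': array([0.47439735, 0.15396953, 0.81912834])}
top {'fov_y': 43.08966726881282, 'cx': 259.216094323861, 'cy': 197.4290283284904, 'rvec': array([ 2.13709197, -2.08323403,  0.22420997]), 'tvec': array([0.00707852, 0.53905719, 0.89554239])}
{'time': 0.1, 'joint_positions': array([ 1.12810546,  0.32174071, -0.0700585 ,  1.45153696,  0.02263425,
        1.37080852, -0.0569    ]), 'qd': array([-0.00401838, -0.00270099, -0.00030484, -0.00190488, -0.00040754,
        0.00030827,  0.00121314]), 'joint_torque': array([-3.61981001e-04, -4.92569625e+01, -4.05652514e-01, -3.13396382e+01,
       -6.40357006e-02,  3.95244663e-02,  5.80445635e-05]), 'position': array([ 0.2864221 , -0.58297149,  0.23558403]), 'tool_rot': array([-3.05841962e+00, -7.10949344e-01,  8.11454766e-04]), 'ft_force': array([-0.82651785,  0.34539267,  0.58546137]), 'torque': array([-0.01772133,  0.00637112, -0.02339531]), 'grip_width': 1.0015475871860904}
```

View pics/side0.png

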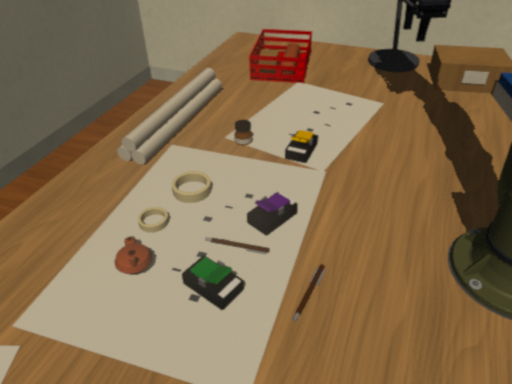

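View pics/top0.png

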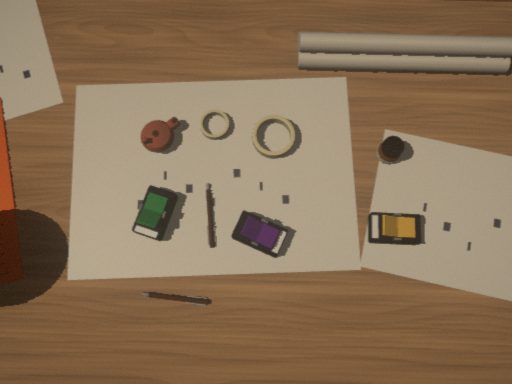

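```bash
cat > h.py <<'E'
import numpy as np,cv2
from bench import ctrl
def cam(n):
    c=ctrl.calibration(n); f=192/np.tan(np.radians(c['fov_y']/2))
    K=np.array([[f,0,c['cx']],[0,f,c['cy']],[0,0,1]]); return K,c['rvec'],c['tvec']
def proj(n,P):
    K,r,t=cam(n); return cv2.projectPoints(np.array(P,float).reshape(-1,3),r,t,K,None)[0][:,0]
def back(n,uv,z):
    K,r,t=cam(n); R=cv2.Rodrigues(r)[0]; C=-R.T@t
    d=R.T@np.linalg.inv(K)@np.array([uv[0],uv[1],1.]); return C+d*(z-C[2])/d[2]
E
python3 - <<'E'
from h import *
t=cv2.imread('pics/top0.png'); s=cv2.imread('pics/side0.png')
a=cv2.resize(t[180:245,120:190],None,fx=5.5,fy=5.5,interpolation=cv2.INTER_CUBIC)
b=cv2.resize(t[200:265,225:295],None,fx=5.5,fy=5.5,interpolation=cv2.INTER_CUBIC)
cv2.imwrite('pics/c1.png',np.hstack([a,b]))
a=cv2.resize(s[245:310,178:248],None,fx=5.5,fy=5.5,interpolation=cv2.INTER_CUBIC)
b=cv2.resize(s[180:245,238:308],None,fx=5.5,fy=5.5,interpolation=cv2.INTER_CUBIC)
cv2.imwrite('pics/c2.png',np.hstack([a,b]))
for n in('top','side'):
    for l in('green_switch','purple_switch','yellow_switch','oil_lamp','pen','tape_roll','ink_bottle'):
        for o in ctrl.cut_out(n,l):
            p=np.argwhere(o['pixels']).mean(0)[::-1]; print(n,l,round(o['score'],2),p.round(1),o['rect'],back(n,p,.02).round(3))
print(proj('top',[.287,-.583,.237]),proj('side',[0,0,0]))
for n in('top','side'):
    K,r,t_=cam(n); print(n,-cv2.Rodrigues(r)[0].T@t_)
E
```

```text
top green_switch 0.61 [155.1 212.9] [133.9, 186.3, 42.2, 50.6] [0.509 0.231 0.02 ]
top green_switch 0.18 [152.6 210.4] [135.8, 192.6, 31.7, 36.6] [0.514 0.236 0.02 ]
top purple_switch 0.86 [259.4 233.7] [231.5, 211.7, 60.0, 47.0] [0.472 0.019 0.02 ]
top yellow_switch 0.73 [394.7 228.5] [369.2, 214.0, 52.3, 28.9] [ 0.49  -0.253  0.02 ]
top oil_lamp 0.85 [158.7 135. ] [141.0, 117.6, 36.3, 33.4] [0.675 0.235 0.02 ]
top oil_lamp 0.59 [152.4 210.3] [134.8, 193.0, 32.7, 35.8] [0.514 0.236 0.02 ]
top pen 0.85 [210.3 218.9] [207.1, 183.1, 12.1, 63.7] [0.5   0.118 0.02 ]
top pen 0.71 [179. 298.] [139.2, 292.5, 69.1, 10.8] [0.342 0.172 0.02 ]
top tape_roll 0.85 [273.1 135.8] [252.1, 116.4, 41.9, 39.3] [ 0.679 -0.005  0.02 ]
top tape_roll 0.82 [214.5 123.7] [202.8, 112.1, 28.6, 25.3] [0.703 0.119 0.02 ]
top ink_bottle 0.93 [390.2 149.4] [377.4, 138.4, 27.5, 26.3] [ 0.656 -0.249  0.02 ]
side green_switch 0.62 [210.6 270.9] [192.3, 262.5, 36.5, 18.3] [0.523 0.214 0.02 ]
side green_switch 0.57 [213.2 281.8] [178.5, 257.0, 66.0, 53.0] [0.507 0.236 0.02 ]
side green_switch 0.26 [302.7 136.3] [288.4, 134.2, 24.0, 7.7] [ 0.501 -0.293  0.02 ]
side purple_switch 0.8 [271.8 212.5] [246.7, 194.5, 51.3, 40.9] [0.473 0.023 0.02 ]
side yellow_switch 0.74 [300.9 146.6] [283.4, 129.4, 29.2, 31.9] [ 0.491 -0.243  0.02 ]
side oil_lamp 0.56 [132.8 257.3] [110.5, 238.8, 44.7, 38.4] [0.677 0.236 0.02 ]
side pen 0.7 [310.5 289.1] [291.8, 260.6, 32.7, 60.8] [0.34 0.19 0.02]
side pen 0.54 [239.4 245. ] [209.2, 237.5, 58.1, 16.8] [0.5   0.135 0.02 ]
side tape_roll 0.94 [191.6 186.6] [172.8, 169.3, 40.6, 34.8] [0.675 0.004 0.02 ]
side tape_roll 0.73 [152.8 219.1] [138.8, 208.8, 32.0, 22.7] [0.699 0.13  0.02 ]
side ink_bottle 0.79 [242.7 132.5] [236.9, 119.7, 17.0, 26.5] [ 0.659 -0.255  0.02 ]
[[661.52172006 347.89391107]] [[513.50619774 271.63672789]]
top [0.33909234 0.01884363 0.98857991]
side [0.23881538 0.67760042 0.63526026]
```

View pics/c1.png

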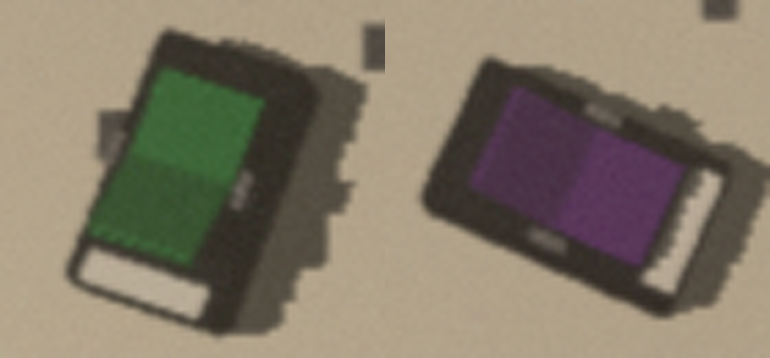

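View pics/c2.png

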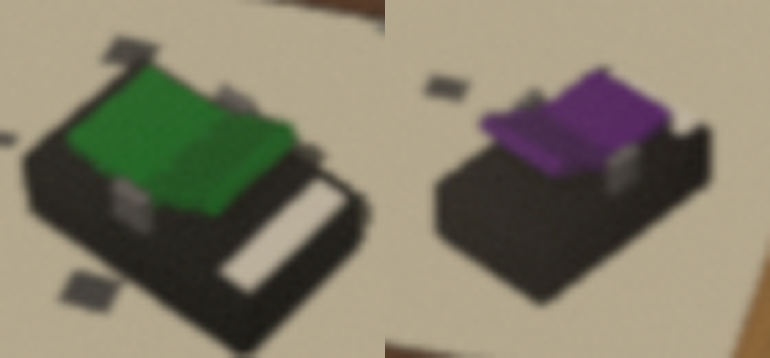

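```bash
cat >> h.py <<'E'
def model(s):  # raised sign s=+1: +x end raised
    D,U=.034,.034*np.cos(.5); z=.042+.034*np.sin(.5)
    return np.array([[-s*D,s*.02,.042],[-s*D,-s*.02,.042],[s*U,s*.02,z],[s*U,-s*.02,z]])
def world(p,P):
    c,s=np.cos(p[2]),np.sin(p[2]); return np.c_[p[0]+c*P[:,0]-s*P[:,1],p[1]+s*P[:,0]+c*P[:,1],P[:,2]]
E
python3 - <<'E'
from h import *
from scipy.optimize import least_squares, linear_sum_assignment
obs={'green':(1,{'top':(120,180,[(160,68),(265,98),(90,235),(190,265)]),'side':(178,245,[(150,65),(65,135),(295,125),(215,215)])},[.509,.231]),
'purple':(-1,{'top':(225,200,[(300,165),(258,268),(130,87),(85,187)]),'side':(238,180,[(218,68),(283,115),(95,120),(175,178)])},[.472,.019])}
for k,(s,o,p0) in obs.items():
  M=model(s)
  for cams in (['top'],['side'],['top','side']):
    best=None
    for yaw in np.arange(-3,3.2,.5):
      def res(p,full=False):
        r=[]
        for n in cams:
          ox,oy,q=o[n]; q=(np.array(q)+.5)/5.5-.5+[ox,oy]
          w=proj(n,world(p,M))
          # order within each end ambiguous: best of two swaps
          for i in (0,2):
            a=w[i:i+2]-q[i:i+2]; b=w[i:i+2][::-1]-q[i:i+2]
            r.append(a if (a**2).sum()<(b**2).sum() else b)
        return np.concatenate(r).ravel()
      f=least_squares(res,p0+[yaw])
      if best is None or f.cost<best.cost: best=f
    print(k,cams,best.x.round(4),best.cost.round(2),best.fun.round(1))
E
```

```text
green ['top'] [0.5082 0.2316 2.8716] 1.49 [-0.2  0.5 -0.3  0.8 -0.4 -0.9  0.9 -0.4]
green ['side'] [ 0.5096  0.2339 -3.4366] 3.68 [ 0.6  0.7  0.4  1.3  0.1  0.1 -1.  -1.9]
green ['top', 'side'] [0.5091 0.2327 2.8586] 7.29 [-0.5  0.  -0.7  0.5 -1.1 -1.5  0.1 -0.8  0.9  0.4  0.8  1.1  0.7 -0.5
 -0.2 -2.4]
purple ['top'] [ 0.4728  0.0199 -1.9494] 0.75 [-0.4 -0.2 -0.6 -0.2  0.5 -0.1  0.5  0.6]
purple ['side'] [0.4726 0.0239 4.3177] 4.15 [-1.3  1.2  1.   0.9  0.2 -0.1 -0.  -1.8]Traceback (most recent call last):
  File "<stdin>", line 20, in <module>
    return func(*args, **kwargs)
    result = trf(vector_fun.fun, vector_fun.jac, x0, f0, J0, lb, ub, ftol, xtol,
                 gtol, max_nfev, x_scale, loss_function, tr_solver,
                 tr_options.copy(), verbose, callback=callback_wrapped)
    return trf_no_bounds(
        fun, jac, x0, f0, J0, ftol, xtol, gtol, max_nfev, x_scale,
        loss_function, tr_solver, tr_options, verbose, callback=callback)
    J = jac(x)
    self._update_jac()
    ~~~~~~~~~~~~~~~~^^
    self.J = self.jac_wrapped(xp_copy(self.x), f0=self.f)
        
[... 548 characters left out ...]
f_eval - f0 for f_eval in f_evals]
                                    ^^^^^^^
    f = np.atleast_1d(self.fun(x, *self.args, **self.kwargs))
                      ~~~~~~~~^^^^^^^^^^^^^^^^^^^^^^^^^^^^^^
    return np.atleast_1d(self.fun(x))
                         ~~~~~~~~^^^
    return self.f(x, *self.args, **self.kwargs)
           ~~~~~~^^^^^^^^^^^^^^^^^^^^^^^^^^^^^^
  File "<stdin>", line 14, in res
  File "h.py", line 7, in proj
    K,r,t=cam(n); return cv2.projectPoints(np.array(P,float).reshape(-1,3),r,t,K,None)[0][:,0]
          ~~~^^^
  File "h.py", line 4, in cam
    c=ctrl.calibration(n); f=192/np.tan(np.radians(c['fov_y']/2))
ValueError: time passes only in moves, steps and waits
```

```bash
cat >> h.py <<'E'
def rel(yaw,p0,p1):
    c,s=np.cos(yaw),np.sin(yaw); d=np.array(p1)-p0
    return np.array([c*d[0]+s*d[1], s*d[0]-c*d[1], -d[2]])
E
python3 - <<'E'
from h import *
print(rel(.457,[.287,-.583,.237],[.52,-.10,.22]))
print(rel(.457+1.5,[.52,-.1,.22],[.4855,.2385,.13]), 2.862-1.957)
E
```

```text
[ 0.4222172  -0.33062158  0.017     ]
[0.32656329 0.09554537 0.09      ] 0.905
```

Emit:
{"method": "step_arm", "body": {
  "plan": [
    [[0,0,-0.15],[0.042,-0.033,0.002],255],
    [[0,0,-0.3],[0.084,-0.066,0.003],255],
    [[0,0,-0.45],[0.127,-0.099,0.005],255],
    [[0,0,-0.6],[0.169,-0.132,0.007],255],
    [[0,0,-0.75],[0.211,-0.165,0.009],255],
    [[0,0,-0.9],[0.253,-0.198,0.01],255],
    [[0,0,-1.05],[0.296,-0.231,0.012],255],
    [[0,0,-1.2],[0.338,-0.264,0.014],255],
    [[0,0,-1.35],[0.38,-0.298,0.015],255],
    [[0,0,-1.5],[0.422,-0.331,0.017],255]
  ],
  "squeeze": 10
}}

```text
time: 2.05
position: [0.5201, -0.0986, 0.2199]
tool_rot: [1.747, 2.609, -0.0]
ft_force: [-0.0, -0.5, -1.0]
grip_width: 0.018
```

Emit:
{"method": "step_arm", "body": {
  "plan": [
    [[0,0,-0.11],[0.041,0.012,0.005],255],
    [[0,0,-0.23],[0.082,0.024,0.01],255],
    [[0,0,-0.34],[0.122,0.036,0.02],255],
    [[0,0,-0.45],[0.163,0.048,0.03],255],
    [[0,0,-0.56],[0.204,0.06,0.04],255],
    [[0,0,-0.68],[0.245,0.072,0.055],255],
    [[0,0,-0.79],[0.286,0.084,0.07],255],
    [[0,0,-0.905],[0.327,0.0955,0.09],255],
    [[0,0,-0.905],[0.327,0.0955,0.09],255],
    [[0,0,-0.905],[0.327,0.0955,0.09],255]
  ]
}}

```text
time: 3.3
position: [0.4851, 0.2381, 0.1296]
tool_rot: [0.439, 3.111, -0.001]
ft_force: [-0.1, -0.5, 0.5]
grip_width: 0.006
```

```bash
cat > look.py <<'E'
from h import *
import sys
k=sys.argv[1]; s=ctrl.get_state(); P=s['position']; yaw=2*np.arctan2(s['tool_rot'][1],s['tool_rot'][0])
print(s['time'],P.round(4),'yaw',yaw,'F',s['ft_force'].round(2),'w',s['grip_width'])
t=ctrl.get_image('top')[:,:,::-1]; d=ctrl.get_image('side')[:,:,::-1]
print('tip px',proj('top',P-[0,0,.014]),proj('side',P-[0,0,.014]))
cv2.imwrite(f'pics/{k}.png',np.hstack([cv2.resize(t[130:280,90:300],None,fx=1.9,fy=1.9,interpolation=2),cv2.resize(d[150:300,130:340],None,fx=1.9,fy=1.9,interpolation=2)]))
E
python3 look.py a1
```

```text
3.3 [0.4851 0.2381 0.1296] yaw 2.860947263836917 F [-0.09 -0.51  0.54] w 0.006469606710356053
tip px [[139.17473398 216.49275516]] [[220.35473836 248.63330496]]
```

View pics/a1.png

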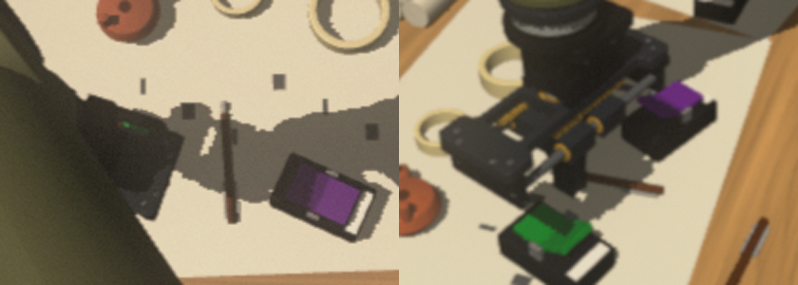

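Emit:
{"method": "step_arm", "body": {
  "plan": [
    [[0,0,0],[0,0,0.02],255],
    [[0,0,0],[0,0,0.04],255],
    [[0,0,0],[0,0,0.054],255],
    [[0,0,0],[0,0,0.057],255],
    [[0,0,0],[0,0,0.06],255],
    [[0,0,0],[0,0,0.063],255],
    [[0,0,0],[0,0,0.066],255],
    [[0,0,0],[0,0,0.069],255],
    [[0,0,0],[0,0,0.071],255],
    [[0,0,0],[0,0,0.071],255]
  ]
}}

```text
time: 4.65
position: [0.4851, 0.2385, 0.0584]
tool_rot: [0.438, 3.11, -0.0]
ft_force: [0.2, 0.5, 0.6]
grip_width: 0.005
```

```bash
python3 look.py a2
```

```text
4.65 [0.4851 0.2385 0.0584] yaw 2.861848660268295 F [0.15 0.5  0.62] w 0.004596195433468688
tip px [[147.59960101 222.66999132]] [[222.96897583 277.47169857]]
```

View pics/a2.png

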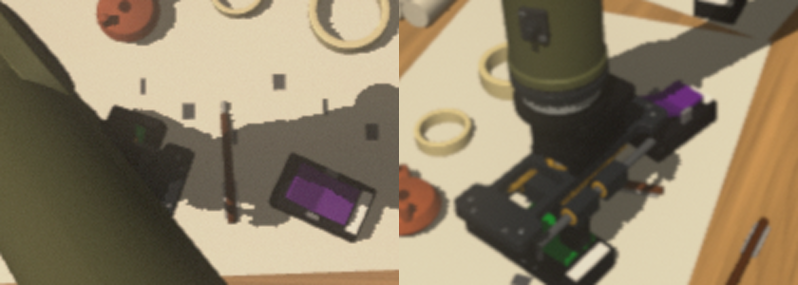

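Emit:
{"method": "step_arm", "body": {
  "plan": [
    [[0,0,0],[0,0,0.0005],255],
    [[0,0,0],[0,0,0.001],255],
    [[0,0,0],[0,0,0.0015],255],
    [[0,0,0],[0,0,0.002],255],
    [[0,0,0],[0,0,0.0022],255],
    [[0,0,0],[0,0,0.0024],255],
    [[0,0,0],[0,0,0.0026],255],
    [[0,0,0],[0,0,0.0028],255],
    [[0,0,0],[0,0,0.0028],255],
    [[0,0,0],[0,0,0.0028],255]
  ]
}}

```text
time: 6.0
position: [0.4851, 0.2384, 0.0563]
tool_rot: [0.438, 3.11, -0.001]
ft_force: [-1.2, -2.8, 7.2]
grip_width: 0.007
```

Emit:
{"method": "step_arm", "body": {
  "plan": [
    [[0,0,0],[0,0,0.0004],255],
    [[0,0,0],[0,0,0.0008],255],
    [[0,0,0],[0,0,0.0008],255],
    [[0,0,0],[0,0,0.0008],255],
    [[0,0,0],[0,0,0.0008],255],
    [[0,0,0],[0,0,0.0008],255],
    [[0,0,0],[0,0,0.0008],255],
    [[0,0,0],[0,0,0.0008],255],
    [[0,0,0],[0,0,0.0008],255],
    [[0,0,0],[0,0,0.0008],255]
  ]
}}

```text
time: 7.25
position: [0.4851, 0.2384, 0.0562]
tool_rot: [0.438, 3.11, -0.002]
ft_force: [-2.2, -4.1, 11.8]
grip_width: 0.005
```

Run:
```python
from h import *
# half-way hover at purple; press point 24.5mm from hinge
p=[.4727,.0215]; y=-1.956; d=.0245
q=[p[0]-d*np.cos(y),p[1]-d*np.sin(y)]; print(q)
print(rel(2.862,[.4851,.2384,.0554],[q[0],q[1],.13]), 2.862-(y+np.pi))
```

```text
[np.float64(0.48190582337761423), np.float64(0.04420468709187976)]
[-0.0505208  -0.18753579 -0.0746    ] 1.676407346410207
```

Emit:
{"method": "step_arm", "body": {
  "plan": [
    [[0,0,0],[0,0,-0.03],255],
    [[0,0,0],[0,0,-0.075],255],
    [[0,0,0.16],[-0.006,-0.023,-0.095],255],
    [[0,0,0.33],[-0.013,-0.047,-0.095],255],
    [[0,0,0.5],[-0.019,-0.07,-0.095],255],
    [[0,0,0.67],[-0.025,-0.094,-0.095],255],
    [[0,0,0.84],[-0.032,-0.117,-0.095],255],
    [[0,0,1.01],[-0.038,-0.14,-0.095],255],
    [[0,0,1.18],[-0.044,-0.164,-0.095],255],
    [[0,0,1.35],[-0.0505,-0.1875,-0.095],255]
  ]
}}

```text
time: 8.5
position: [0.4811, 0.0445, 0.1495]
tool_rot: [-2.291, -2.149, -0.0]
ft_force: [0.2, -0.6, -1.4]
grip_width: 0.004
```

Emit:
{"method": "step_arm", "body": {
  "plan": [
    [[0,0,0.16],[0,0,0],255],
    [[0,0,0.326],[0,0,0],255],
    [[0,0,0.326],[0,0,0.01],255],
    [[0,0,0.326],[0,0,0.02],255],
    [[0,0,0.326],[0,0,0.02],255],
    [[0,0,0.326],[0,0,0.02],255],
    [[0,0,0.326],[0,0,0.02],255],
    [[0,0,0.326],[0,0,0.02],255],
    [[0,0,0.326],[0,0,0.02],255],
    [[0,0,0.326],[0,0,0.02],255]
  ]
}}

```text
time: 9.75
position: [0.4816, 0.0445, 0.13]
tool_rot: [2.605, 1.755, 0.0]
ft_force: [0.0, -1.2, 0.3]
grip_width: 0.009
```

```bash
python3 look.py a3
```

```text
9.75 [0.4816 0.0445 0.13  ] yaw 1.1858558554291383 F [ 0.04 -1.16  0.27] w 0.009460460568206614
tip px [[245.47472163 221.05404764]] [[264.42412881 181.35783974]]
```

View pics/a3.png

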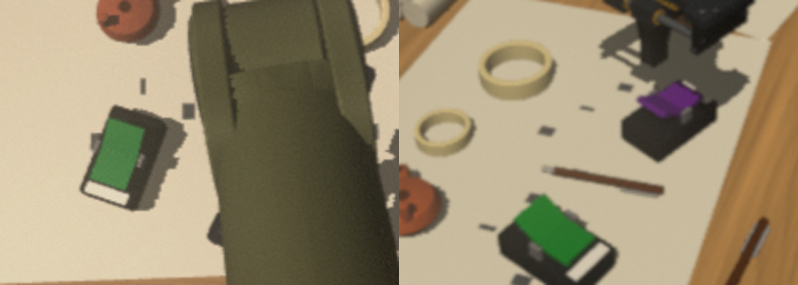

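Run:
```python
from h import *
d=ctrl.get_image('side')[:,:,::-1].copy(); t=ctrl.get_image('top')[:,:,::-1].copy()
def crop(im,x,y,n,p,s):
    c=cv2.resize(im[y:y+65,x:x+70],None,fx=5.5,fy=5.5,interpolation=2); c0=c.copy()
    for q in proj(n,world(p,model(s))): 
        cv2.circle(c,tuple(int(v) for v in ((q-[x,y]+.5)*5.5-.5)),3,(0,0,255),1)
    return c
p=[.5088,.2325,2.862]
cv2.imwrite('pics/a4.png',np.hstack([crop(d,178,245,'side',p,-1),crop(t,120,180,'top',p,-1)]))
```

```text
(no output)
```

View pics/a4.png

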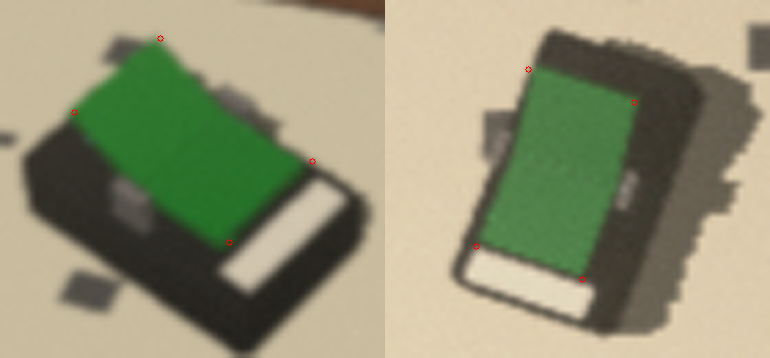

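Emit:
{"method": "step_arm", "body": {
  "plan": [
    [[0,0,0],[0,0,0.025],255],
    [[0,0,0],[0,0,0.045],255],
    [[0,0,0],[0,0,0.054],255],
    [[0,0,0],[0,0,0.057],255],
    [[0,0,0],[0,0,0.06],255],
    [[0,0,0],[0,0,0.063],255],
    [[0,0,0],[0,0,0.066],255],
    [[0,0,0],[0,0,0.069],255],
    [[0,0,0],[0,0,0.071],255],
    [[0,0,0],[0,0,0.072],255]
  ]
}}

```text
time: 11.2
position: [0.4816, 0.0442, 0.0578]
tool_rot: [2.605, 1.755, -0.0]
ft_force: [1.2, 1.7, 2.8]
grip_width: 0.008
```

Emit:
{"method": "step_arm", "body": {
  "plan": [
    [[0,0,0],[0,0,0.0005],255],
    [[0,0,0],[0,0,0.001],255],
    [[0,0,0],[0,0,0.0015],255],
    [[0,0,0],[0,0,0.002],255],
    [[0,0,0],[0,0,0.0023],255],
    [[0,0,0],[0,0,0.0026],255],
    [[0,0,0],[0,0,0.0029],255],
    [[0,0,0],[0,0,0.003],255],
    [[0,0,0],[0,0,0.003],255],
    [[0,0,0],[0,0,0.003],255]
  ]
}}

```text
time: 12.45
position: [0.4817, 0.0443, 0.0562]
tool_rot: [2.605, 1.755, -0.001]
ft_force: [-1.9, 0.5, 11.9]
grip_width: 0.006
```

Run:
```python
from h import *
print(rel(1.186,[.4817,.0443,.0554],[.5,-.2,.235]))
```

```text
[-0.21956626  0.10866479 -0.1796    ]
```

Emit:
{"method": "step_arm", "body": {
  "plan": [
    [[0,0,0],[0,0,-0.03],255],
    [[0,0,0],[0,0,-0.08],255],
    [[0,0,0],[0,0,-0.13],255],
    [[0,0,0],[-0.02,0.01,-0.18],255],
    [[0,0,0.05],[-0.06,0.03,-0.18],255],
    [[0,0,0.1],[-0.1,0.05,-0.18],255],
    [[0,0,0.2],[-0.14,0.07,-0.18],255],
    [[0,0,0.3],[-0.18,0.09,-0.18],255],
    [[0,0,0.4],[-0.22,0.109,-0.18],255],
    [[0,0,0.4],[-0.22,0.109,-0.18],255]
  ]
}}

```text
time: 13.7
position: [0.498, -0.2047, 0.2335]
tool_rot: [-2.906, -1.191, 0.005]
ft_force: [-0.5, 1.0, -0.3]
grip_width: 0.007
```

```bash
python3 look.py a5
python3 - <<'E'
from h import *
d=ctrl.get_image('side')[:,:,::-1].copy(); t=ctrl.get_image('top')[:,:,::-1].copy()
cv2.imwrite('pics/a7.png',d);cv2.imwrite('pics/a8.png',t)
def crop(im,x,y,n,p,s):
    c=cv2.resize(im[y:y+65,x:x+70],None,fx=4,fy=4,interpolation=2)
    for q in proj(n,world(p,model(s))): 
        cv2.circle(c,tuple(int(v) for v in ((q-[x,y]+.5)*4-.5)),3,(0,0,255),1)
    return c
p=[.5088,.2325,2.862]; q=[.4727,.0218,-1.956]
cv2.imwrite('pics/a6.png',np.vstack([np.hstack([crop(d,178,245,'side',p,-1),crop(t,120,180,'top',p,-1)]),np.hstack([crop(d,238,180,'side',q,1),crop(t,225,200,'top',q,1)])]))
E
```

```text
13.7 [ 0.498  -0.2047  0.2335] yaw -5.50493936626095 F [-0.47  0.95 -0.34] w 0.006901392206895697
tip px [[398.59027919 204.55264259]] [[297.02208151  79.28214398]]
```

View pics/a6.png

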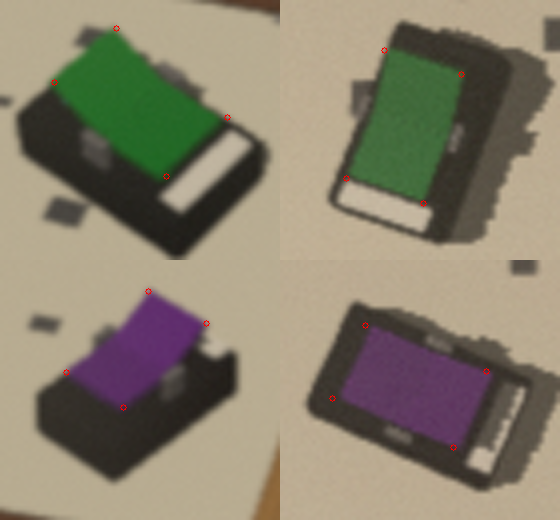

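View pics/a7.png

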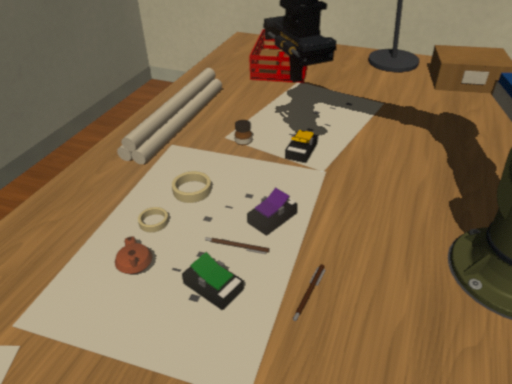

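View pics/a8.png

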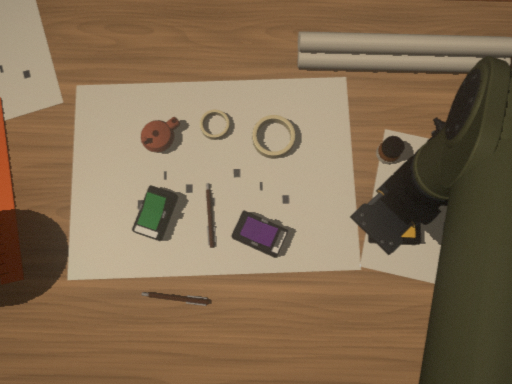

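```bash
python3 -c "
from bench import ctrl
print(abs(ctrl.get_state()['qd']).max()); print(ctrl.close_job())"
```

```text
0.006565776987333561
the job is handed in; nothing more can be done
None
```

I pressed the green switch fully ON with the closed fingertips and checked it in both cameras. Only then did I press the purple switch fully OFF, and I handed the job in at about 14 s.

- **Presses:** both paddles stopped the fingertips at about 42 mm height, as expected for an end fully down. The upward force read about 12 N each time.
- **Final pictures:** the paddle corners of both switches match the fully switched model to within about a pixel. The lamp, tape rolls, ink bottle and pens are where they were at the start. The yellow switch looks unchanged in the side view; in the last top view the hand partly hides it.
- **Hand:** at hand-in it was at rest, with the fingertips about 0.22 m above the desk and roughly 160 mm above the yellow switch, touching nothing.
- **Disagreement:** the top and side cameras placed the switches 2–4 mm apart in y. I aimed between the two, and it made no difference to the presses.

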